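# Shut and lock the grain dispenser's gate

### The arm

A 7-joint arm with a two-finger parallel gripper is mounted at the origin on a cart in front of the work surface, level with it; the furniture and walls round the work are solid. World frame = base frame: x ahead of the robot, y to its left, z up, the work surface at z = 0. Lengths are in m, angles in rad, forces in N, time in s.
With the tool pointing down it reaches from about 0.425 to 0.95 m from the base axis. Payload 4.7 kg.
Tool frame: the origin (TCP) lies midway between the tips of the shut fingers; the grasp point (between the pads) lies 19 mm behind it (robot.grasp_offset is the distance from the TCP to the grasp point, in m); z points along the fingers, y is the line along which they close (so a half turn about z gives the same grasp; the last joint's range is limited). The gripper opens to 85 mm and grips with 20 to 120 N. Pads are 22 mm wide; open, the fingers measure 114 mm over their backs; the gripper's body (76 mm by 85 mm) begins 54 mm behind the grasp point. The pads swing forward as they close: fully open they stand 13 mm farther back than shut.
Start: joints at [-0.029, 0.469, -0.049, 1.532, 0.024, 1.141, -0.082], TCP at [0.675, 0, 0.231] pointing down, gripper open.
Joint ranges: [-2.59, 2.59], [-0.33, 1.99], [-1.39, 1.29], [0.1, 2.45], [-1.04, 4.18], [0.21, 1.99], [-2.66, 2.66]. Speed limits (rad/s): [2.57, 2.57, 3.14, 3.14, 3.14, 3.14, 3.14].

### API

Orientations are given as a unit quaternion [w, x, y, z].
In Python, from workcell import robot gives the robot as it stands.
- The arm moves only by the shell command python3 -m inch 'ROWS' [FORCE]. ROWS is JSON, a list of rows, each an object of numbers: "dx", "dy", "dz": the shift along the tool's x, y, z scaled (see below); "ax", "ay", "az": the turn, a rotation vector about the tool's x, y, z scaled (see below); "claw": the opening, from -1 (shut) to 1 (fully open). In form: [{"dx": .., "dy": .., "dz": .., "ax": .., "ay": .., "az": .., "claw": ..}, ...]. A call has 1 to 20 rows; each row is the pose to reach, as a shift and turn from the pose commanded when the call began, along the tool's axes at that moment; what a row does not reach only later rows make up. The controller multiplies each number of a shift by 50 cm and each number of a turn by 120 degrees. A row lasts 1/8 s, in which the tool goes at most 62.5 mm and 10.7 degrees, less where a joint would pass 70% of its speed; a pose out of reach is approached as far as the arm can. A call with a number of a shift or a turn outside -1 to 1 is refused whole. A call with a gripper value outside its range is refused whole. The fingers move at their own pace and stop on an object; FORCE is the grip in N (left out, the last holds). Time passes only in rows, so rows that repeat a pose let the fingers close. It gives the time, the measured TCP pose, the force, the opening and the grip force at its end, in the units of the state.
- robot.observe(): the state, without advancing time (a new reading comes with each control period).
- robot.grab_frame(name): name is "scene" or "side" or "wrist"; returns a dict with "frame" (384x512x3 uint8, blue, green, red), "fov_y" (degrees; the focal length in pixels is half the picture's height over the tangent of half this angle, whatever the lens; pixels are square), "cx", "cy" (the principal point, pixels), "world_to_cam" (4x4, takes a point from world to camera coordinates). Camera axes: x right, y up, looking along -z (the intrinsics and any distortion apply to the point x, -y, -z); pixel columns grow to the right and rows downward; lengths in m; the calibration is good to about 2 mm. A picture is of the moment at which its call begins. There is no depth.
- robot.sign_off(): hands the job in; it is judged then, once.
The state is a dict: "t": time; "joints": joint angles; "dq": joint speeds; "effort": joint torques, N m; "tool_pos": TCP position; "tool_rot": TCP orientation; "force": force on the tool from outside, world axes, zero at the start; "torque": the same for the moment, N m; "finger_gap": opening from 0.0 (shut) to 1.0 (fully open); "finger_force": force on a finger pad.
Only numpy, scipy, OpenCV 4.12 (cv2) and the standard library are available. Lean on these libraries where they do the work, as an engineer would, in place of code of your own. Each camera call takes 0.05 s, during which the arm holds its last target. There are 200 camera calls.

### The job

The grain dispenser's hopper is empty and about to be refilled, so shut its gate and lock it: push the ball lever over until the slot in the locking disc is level with the flat gate bar, push the bar's black plate fully home through the disc, then push the lever well over to one side again so that the disc stands across the bar and holds it shut. Only push with the fingertips: do not grip or shove hard at the lever or the plate, and leave the cup under the spout and everything else on the worktop where it stands.

Things in the scene. Friction and masses are not known exactly. Their poses are not given: they have to be found in the camera images.
- dispenser: grain dispenser, fixed: white base 335 x 128 x 8 mm, gate bar at 125 mm height, upright locking disc, clear hopper. Origin on the worktop, straight below the disc's centre. x: level, the way the bar is pushed home, towards the hopper; y: left looking along x; z up. A guide fork 46 mm wide round the bar, 45 mm before the disc, reaches 139 mm high; a plate just behind the disc 147 mm
- hopper_axis (a point): point on the hopper's vertical axis, 143 mm above the worktop at the top of the white gate housing (112 mm along x, 124 mm along y), 165 mm beyond the disc. The round clear hopper above is narrow at the bottom, 132 mm across from 198 mm height up; its black lid is 138 mm across, the lid's knob ends at 377 mm
- lock_disc (a joint): disc angle (rad), stops at -0.9 and +0.9. 0: lever upright, slot level, in line with the bar; positive leans the lever to the dispenser's +y. Starts 0.48 to 0.7. The bar's flats pass only within about 0.17 of 0. With the bar fully out or fully home a round neck of it lies in the slot and the disc turns freely, either way. It stays where left; 1 to 2 N at the ball turns it
- disc_centre (a point): centre of the dark steel locking disc, on the bar's axis, 125 mm above the worktop: 72 mm in diameter, 8 mm thick, upright, facing along the dispenser's x, with a slot 34 x 13 mm through its middle, square to its lever
- lever_ball (a point): centre of the black ball (20 mm in diameter) at the end of the disc's lever, 84 mm from the disc's centre; the lever is a steel rod 9 mm thick that rises from the disc's rim. Ball and rod are polished, and slippery under the fingers; the ball travels on an arc, so its height changes with the angle
- gate_bar (a joint): how far the bar is pushed in (m): 0 to 0.003 at the start, drawn out, gate open; 0.060 fully home at its stop, gate shut. Steel bar 30 mm wide, 8 mm thick, lying flat along the dispenser's x, with two round necks, 10 mm thick and 18 mm long, 60 mm apart, so that one lies in the disc at each end of the stroke. It slides with about 3 N and stays where left
- push_plate (a point): point on the bar's axis on the outer face of its black push plate, 125 mm above the worktop; the outer face looks along the dispenser's -x. The plate is 56 mm wide, 8 mm thick, and reaches from 22 mm below this point to 34 mm above it. 155 mm before the disc when the bar is drawn out, 95 mm when home
- white_cup: white plastic cup, 75 mm across, 87 mm high, loose, on the base plate under the spout; origin at the centre of its underside
- spice_jar: glass spice jar, 47 mm across, 98 mm high, loose, beside the disc on the dispenser's -y side; origin at the centre of its underside
- shaker: small shaker with a rounded grey top, 44 mm across, 90 mm high, loose, on the dispenser's -y side beside the bar; origin at the centre of its underside
- low_tin: low food tin, 75 mm across, 58 mm high, loose, on the dispenser's +y side; origin at the centre of its underside
- spoon: steel spoon, 199 mm long, 16 mm high, loose, lying to the left of the dispenser; origin at its middle on the worktop

How it is judged:
By the outcome, as a careful person would: the job done as asked, in the order asked, and still so for the second after the job is handed in, with the robot touching nothing.
It also fails if it takes over 56 s, if anything falls off the work surface, if the arm or the gripper's body presses on something with over 40 N, if the wrist force passes 120 N, or if a joint passes its speed limit or range.

## Working session

There is one attempt and no reset: what is moved stays moved. The work goes in short steps, Python scripts to look and compute and a shell command to move; the robot and the scene stay as the last step left them, time stands still between calls to the robot, and variables do not carry over. Pictures are saved under pics/ and viewed, at most 10 in all, crops included, and the job is handed in when it is done.

```bash
mkdir -p pics; ls; python3 - <<'E'
from workcell import robot
import cv2,pickle
import numpy as np
d={}
for n in("scene","side","wrist"):
    f=robot.grab_frame(n); d[n]=f
    cv2.imwrite(f"pics/{n}0.png",f["frame"])
    print(n,f["fov_y"],f["cx"],f["cy"],[k for k in f if k!="frame"]); print(np.round(f["world_to_cam"],3).tolist())
pickle.dump(d,open("f0.pkl","wb"))
s=robot.observe();print(s)
E
```

```text
pics
scene 57.425733890811216 260.6600107456874 191.20474045205285 ['fov_y', 'cx', 'cy', 'world_to_cam']
[[0.064, -0.998, 0.018, 0.058], [0.523, 0.049, 0.851, -0.424], [-0.85, -0.046, 0.525, -0.571], [0.0, 0.0, 0.0, 1.0]]
side 47.16102904866044 255.52826956987786 184.634226256923 ['fov_y', 'cx', 'cy', 'world_to_cam']
[[0.916, -0.402, -0.015, -0.467], [0.217, 0.462, 0.86, -0.273], [-0.338, -0.791, 0.511, -1.141], [0.0, 0.0, 0.0, 1.0]]
wrist 58.550154535765856 252.67525164750606 194.79029558716493 ['fov_y', 'cx', 'cy', 'world_to_cam']
[[1.0, 0.0, -0.002, -0.673], [-0.001, 0.955, -0.296, 0.039], [0.002, 0.296, 0.955, -0.38], [0.0, 0.0, 0.0, 1.0]]
{'t': 0.15, 'joints': array([-0.02890843,  0.46926715, -0.04859953,  1.53339755,  0.02407611,
        1.14099821, -0.08229566]), 'dq': array([ 0.00196159, -0.00072708,  0.00151707, -0.00229682,  0.00058084,
        0.00145547,  0.0003151 ]), 'effort': array([ 3.33697863e-04, -5.10767841e+01, -4.67274967e-02, -2.37979531e+01,
        1.07760131e-02,  5.44104041e-03, -2.80327527e-05]), 'tool_pos': array([6.74563923e-01, 3.36894574e-05, 2.30504408e-01]), 'tool_rot': array([-5.17628167e-04,  7.07095268e-01,  7.07117904e-01, -5.33150583e-04]), 'force': array([ 0.04267408,  0.19650079, -0.35967967]), 'torque': array([-0.01856413, -0.00621155, -0.01765626]), 'finger_force': 0.0, 'finger_gap': 0.9995327098168433}
```

View pics/scene0.png

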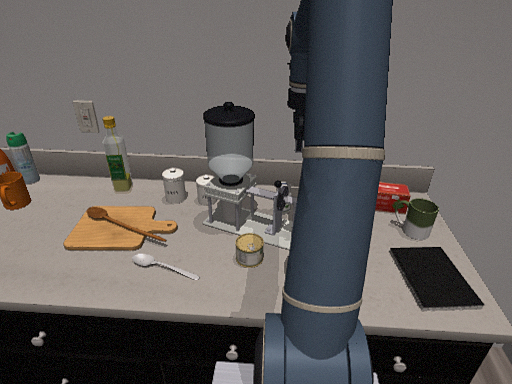

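View pics/side0.png

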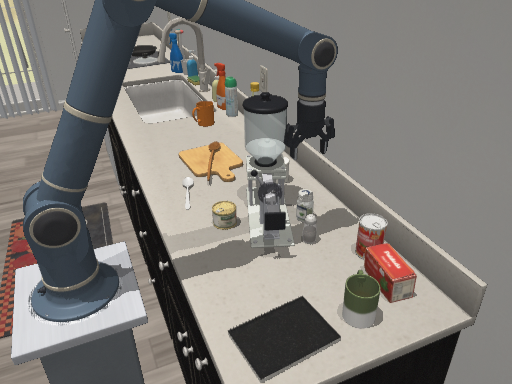

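The scene view shows the dispenser at about (240,190), with its hopper to the left, and the arm hides the push plate. The side view shows the plate at (274,217), the disc at (268,190) and the ball near (252,175). I'll zoom in on these.

```bash
python3 - <<'E'
import cv2,pickle,numpy as np
d=pickle.load(open("f0.pkl","rb"))
a=d["side"]["frame"][80:250,205:335]; b=d["scene"]["frame"][95:275,190:310]
a=cv2.resize(a,(390,510),interpolation=cv2.INTER_CUBIC); b=cv2.resize(b,(360,540),interpolation=cv2.INTER_CUBIC)
im=np.zeros((540,760,3),np.uint8); im[:510,:390]=a; im[:,400:]=b
cv2.imwrite("pics/crop1.png",im)
E
```

```text
(no output)
```

View pics/crop1.png

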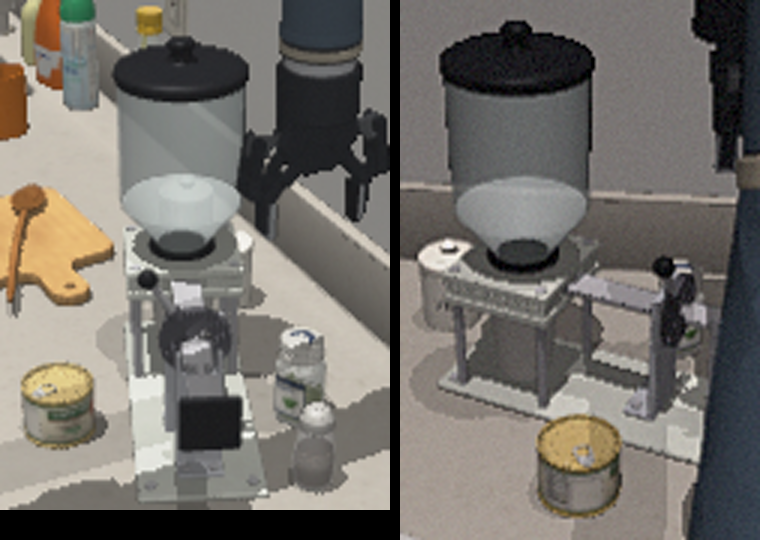

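View pics/wrist0.png

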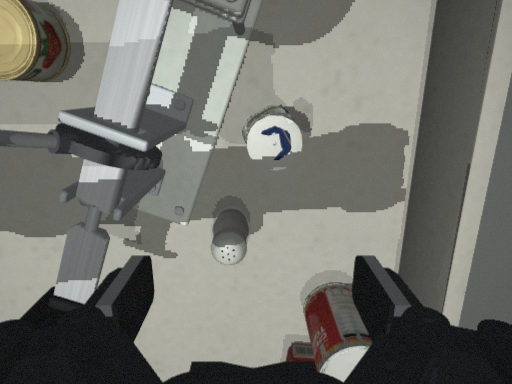

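Crop: the ball is at (148,280) on the left and (664,267) on the right. The plate face spans (178..242, 397..450). In the wrist view the bar runs from (140,0) to about (78,290), the disc's neck is near (95,215), and the base edge runs from (258,0) to (187,222).

```bash
cat > h.py <<'E'
import numpy as np,cv2
def ray(f,u,v):
    W=np.array(f["world_to_cam"]);R=W[:3,:3];c=-R.T@W[:3,3]
    fl=f["frame"].shape[0]/2/np.tan(np.radians(f["fov_y"]/2))
    d=R.T@np.array([(u-f["cx"])/fl,-(v-f["cy"])/fl,-1]);return c,d/np.linalg.norm(d)
def onz(f,u,v,z):
    c,d=ray(f,u,v);return c+d*(z-c[2])/d[2]
def tri(*rs):
    A=np.zeros((3,3));b=np.zeros(3)
    for c,d in rs:
        P=np.eye(3)-np.outer(d,d);A+=P;b+=P@c
    p=np.linalg.solve(A,b);return p,[float(np.linalg.norm((np.eye(3)-np.outer(d,d))@(p-c))) for c,d in rs]
def proj(f,p):
    W=np.array(f["world_to_cam"]);q=W[:3,:3]@p+W[:3,3]
    fl=f["frame"].shape[0]/2/np.tan(np.radians(f["fov_y"]/2))
    return np.array([f["cx"]-fl*q[0]/q[2],f["cy"]+fl*q[1]/q[2]])
E
python3 - <<'E'
import pickle,numpy as np
from h import *
np.set_printoptions(precision=4,suppress=True)
d=pickle.load(open("f0.pkl","rb"));S,C,W=d["side"],d["scene"],d["wrist"]
print("ball",tri(ray(S,254.3,173.3),ray(C,278,184)))
# blob-refined dark ball in both
for n,u,v in(("side",254,173),("scene",278,184)):
    g=d[n]["frame"][v-7:v+8,u-7:u+8].max(2); print(n); print(g)
print("lid knob",tri(ray(S,205+182/3,80+45/3),ray(C,190+117/3,95+30/3)))
for u,v,z in((264.3,212.7,.159),(285.7,211.7,.159),(265,230,.103),(286,229,.103)): print("plate",onz(S,u,v,z))
for u,v in((251.7,245.7),(294.3,244)): print("base front",onz(S,u,v,.008))
for u,v in((258,0),(187,222)): print("base edge w",onz(W,u,v,.008))
for u,v in((169,0),(145,118),(113,0),(97,105),(106,255),(60,250)): print("bar edge w",onz(W,u,v,.129))
E
```

```text
ball (array([0.5308, 0.0503, 0.1929]), [0.0011608370917325272, 0.0011608370917324691])
side
[[219 215 214 214 204 111 106 107 107 108 103 101  82  45  43]
 [229 233 215 214 214 204 203 111 107 107 106 107 104 101 101]
 [229 230 220 212 214 214 214 205 204 112 106 106 107 106 107]
 [220 188 178 196 168 231 158 155 174 203 204 110 105 106 107]
 [220 231 229 210 190 113  69  68  75 151 230 227 203 202 124]
 [185 188 175 173 103  45  59  56  39  64 124 161 152 146 130]
 [158 142 137 116  46  40  45  46  37  32  76 128 121 122 123]
 [162 121 120  94  35  37  36  37  33  29  52 110 104 102 105]
 [155 120 121 115  35  27  32  30  29  28  80 121 108 106 107]
 [162 120 122 118  93  32  27  28  27  60  94 115 109 107 107]
 [153 124 119 121 120 115  94  69  74  96 101 129 109 104 106]
 [177 199 138 195 154 160 150 218 180  99 102 105 161 182 135]
 [167 154 141 150 140 140 138 154 148 110  97 113 132 137 134]
 [158 131 128 124 127 126 125 126 126 121 103 100 119 126 114]
 [195 132 100 101 101 134 164 165 140 104 105  95 105 122 124]]
scene
[[ 86  81  81  84  82  92  84  86  86  87  80  90  87  8
[... 762 characters left out ...]

 [156 155 163 161 172 112 101  86  66  62  68  83  71  36  30]
 [131 123 149 147 163 130 137  70  60  66  67  82  38  35  41]]
lid knob (array([0.6318, 0.1892, 0.3673]), [0.0008700671878401816, 0.0008700671878401798])
plate [ 0.4952 -0.0966  0.159 ]
plate [ 0.548 -0.116  0.159]
plate [ 0.4966 -0.0973  0.103 ]
plate [ 0.5496 -0.117   0.103 ]
base front [ 0.4831 -0.0337  0.008 ]
base front [ 0.5986 -0.0783  0.008 ]
base edge w [0.6783 0.1556 0.008 ]
base edge w [ 0.5981 -0.0708  0.008 ]
bar edge w [0.6204 0.129  0.129 ]
bar edge w [0.5983 0.0556 0.129 ]
bar edge w [0.5848 0.129  0.129 ]
bar edge w [0.5659 0.0644 0.129 ]
bar edge w [ 0.5576 -0.0505  0.129 ]
bar edge w [ 0.5219 -0.0462  0.129 ]
```

The geometry agrees between views. The dispenser x axis is at about 70.3°, the disc at about (0.576, 0.035), and the ball at height 0.193, which puts the lever at about +0.63 rad. I'll shut the fingers, rise, and turn the tool so its y runs along the dispenser x, which keeps the wrist camera away from the hopper. Then I'll cross to the lever's +y side.

```bash
python3 -m inch '[{"dx":-0.1,"dz":-0.1,"az":-0.08,"claw":-1},{"dx":-0.12,"dz":-0.1,"az":-0.17,"claw":-1},{"dx":-0.12,"dz":-0.1,"az":-0.25,"claw":-1},{"dx":-0.12,"dz":-0.1,"az":-0.34,"claw":-1},{"dx":-0.12,"dz":-0.1,"az":-0.42,"claw":-1},{"dx":-0.12,"dz":-0.1,"az":-0.5,"claw":-1},{"dx":-0.12,"dz":-0.1,"az":-0.586,"claw":-1},{"dx":-0.06,"dy":-0.1,"dz":-0.1,"az":-0.586,"claw":-1},{"dx":0,"dy":-0.2,"dz":-0.1,"az":-0.586,"claw":-1},{"dx":0.08,"dy":-0.3,"dz":-0.1,"az":-0.586,"claw":-1},{"dx":0.134,"dy":-0.376,"dz":-0.1,"az":-0.586,"claw":-1},{"dx":0.134,"dy":-0.376,"dz":-0.1,"az":-0.586,"claw":-1},{"dx":0.134,"dy":-0.376,"dz":-0.1,"az":-0.586,"claw":-1}]' 20
cat > look.py <<'E'
import sys,pickle,cv2
from workcell import robot
import numpy as np
np.set_printoptions(precision=4,suppress=True)
from scipy.spatial.transform import Rotation as Ro
s=robot.observe();D=np.array([.576,.035]);X=np.array([.337,.9415]);Y=np.array([-.9415,.337])
p=s["tool_pos"][:2]-D;print("t",s["t"],"disp xyz mm",p@X*1e3,p@Y*1e3,s["tool_pos"][2]*1e3,"F",s["force"],"q",s["tool_rot"],"j",s["joints"])
if len(sys.argv)>1:
    d={}
    for n in("scene","side","wrist"):
        d[n]=robot.grab_frame(n);cv2.imwrite(f"pics/{n}_{sys.argv[1]}.png",d[n]["frame"])
    pickle.dump(d,open(f"f_{sys.argv[1]}.pkl","wb"))
E
python3 look.py 1
```

```text
t 0.15 disp xyz mm 0.29526055695343056 -104.58157982714123 230.50440799862477 F [ 0.0427  0.1965 -0.3597] q [-0.0005  0.7071  0.7071 -0.0005] j [-0.0289  0.4693 -0.0486  1.5334  0.0241  1.141  -0.0823]validation failed for argument at $[0]...
```

```bash
python3 -m inch '[{"dx":-0.1,"dy":0,"dz":-0.1,"ax":0,"ay":0,"az":-0.08,"claw":-1},{"dx":-0.12,"dy":0,"dz":-0.1,"ax":0,"ay":0,"az":-0.17,"claw":-1},{"dx":-0.12,"dy":0,"dz":-0.1,"ax":0,"ay":0,"az":-0.25,"claw":-1},{"dx":-0.12,"dy":0,"dz":-0.1,"ax":0,"ay":0,"az":-0.34,"claw":-1},{"dx":-0.12,"dy":0,"dz":-0.1,"ax":0,"ay":0,"az":-0.42,"claw":-1},{"dx":-0.12,"dy":0,"dz":-0.1,"ax":0,"ay":0,"az":-0.5,"claw":-1},{"dx":-0.12,"dy":0,"dz":-0.1,"ax":0,"ay":0,"az":-0.586,"claw":-1},{"dx":-0.06,"dy":-0.1,"dz":-0.1,"ax":0,"ay":0,"az":-0.586,"claw":-1},{"dx":0,"dy":-0.2,"dz":-0.1,"ax":0,"ay":0,"az":-0.586,"claw":-1},{"dx":0.08,"dy":-0.3,"dz":-0.1,"ax":0,"ay":0,"az":-0.586,"claw":-1},{"dx":0.134,"dy":-0.376,"dz":-0.1,"ax":0,"ay":0,"az":-0.586,"claw":-1},{"dx":0.134,"dy":-0.376,"dz":-0.1,"ax":0,"ay":0,"az":-0.586,"claw":-1},{"dx":0.134,"dy":-0.376,"dz":-0.1,"ax":0,"ay":0,"az":-0.586,"claw":-1}]' 20; python3 look.py 1
```

```text
t: 1.92
tool_pos: [0.4876, 0.0664, 0.2817]
tool_rot: [0.001, 0.171, 0.985, -0.0]
force: [-0.0, -0.3, 0.1]
finger_gap: 0.001
finger_force: 0.0
t 1.925 disp xyz mm -0.18293240888727935 93.78716851055728 281.6829248956891 F [-0.0377 -0.3299  0.0534] q [ 0.0007  0.1712  0.9852 -0.0001] j [ 0.12    0.1461 -0.3802  1.8724  0.0604  1.1329  0.9445]
```

View pics/wrist_1.png

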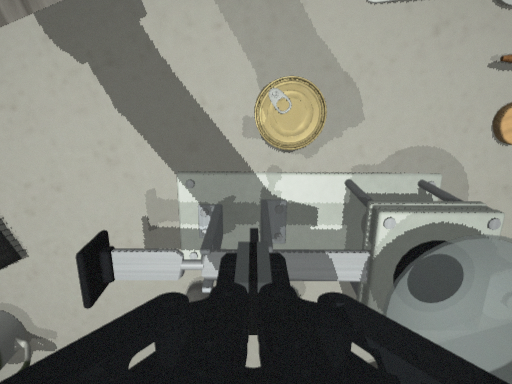

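Here the wrist view looks along the dispenser's frame. The plate's top edge runs from (77,262) to (82,307) and the bar edges are at rows 250 and 280, so the bar is horizontal in the picture and the yaw is right. The fingers hide the ball.

```bash
python3 - <<'E'
import pickle
from h import *
W=pickle.load(open("f_1.pkl","rb"))["wrist"]
D=np.array([.576,.035]);X=np.array([.337,.9415]);Y=np.array([-.9415,.337])
for n,u,v,z in(("plate",77,262,.159),("plate",82,307,.159),("plate low",108,232,.103),("bar",120,250,.129),("bar",120,281,.129),("bar",340,251,.129),("bar",340,281,.129),("base",181,173,.008),("base",438,173,.008),("neck",190,264,.125)):
    p=onz(W,u,v,z)[:2];print(n,p.round(4),((p-D)@X*1e3).round(1),((p-D)@Y*1e3).round(1))
E
```

```text
plate [ 0.4995 -0.0999] -152.8 26.6
plate [ 0.5413 -0.1175] -155.2 -18.7
plate low [ 0.4974 -0.0943] -148.2 30.4
bar [ 0.5114 -0.077 ] -127.2 23.1
bar [ 0.5415 -0.0919] -131.1 -10.3
bar [0.583  0.1195] 81.9 21.8
bar [0.6143 0.1108] 84.3 -10.5
base [ 0.4805 -0.027 ] -90.6 69.0
base [0.5889 0.2747] 230.0 68.6
neck [ 0.5493 -0.0216] -62.3 6.0
```

The wrist views put the bar axis about 4–5 mm to +y of my frame. I'll allow for that: descend beside the lever, then push gently until the ball is over the axis.

```bash
python3 -m inch '[{"dx":0,"dy":0,"dz":0.08,"ax":0,"ay":0,"az":0,"claw":-1},{"dx":0,"dy":0,"dz":0.16,"ax":0,"ay":0,"az":0,"claw":-1},{"dx":0,"dy":0,"dz":0.22,"ax":0,"ay":0,"az":0,"claw":-1},{"dx":-0.02,"dy":0,"dz":0.22,"ax":0,"ay":0,"az":0,"claw":-1},{"dx":-0.04,"dy":0,"dz":0.22,"ax":0,"ay":0,"az":0,"claw":-1},{"dx":-0.05,"dy":0,"dz":0.22,"ax":0,"ay":0,"az":0,"claw":-1},{"dx":-0.06,"dy":0,"dz":0.22,"ax":0,"ay":0,"az":0,"claw":-1},{"dx":-0.07,"dy":0,"dz":0.22,"ax":0,"ay":0,"az":0,"claw":-1},{"dx":-0.08,"dy":0,"dz":0.22,"ax":0,"ay":0,"az":0,"claw":-1}]'; python3 look.py 
python3 -m inch '[{"dx":-0.01,"dy":0,"dz":0,"ax":0,"ay":0,"az":0,"claw":-1},{"dx":-0.02,"dy":0,"dz":0,"ax":0,"ay":0,"az":0,"claw":-1},{"dx":-0.03,"dy":0,"dz":0,"ax":0,"ay":0,"az":0,"claw":-1},{"dx":-0.04,"dy":0,"dz":0,"ax":0,"ay":0,"az":0,"claw":-1},{"dx":-0.048,"dy":0,"dz":0,"ax":0,"ay":0,"az":0,"claw":-1},{"dx":-0.048,"dy":0,"dz":0,"ax":0,"ay":0,"az":0,"claw":-1},{"dx":-0.048,"dy":0,"dz":0,"ax":0,"ay":0,"az":0,"claw":-1}]'; python3 look.py 2
python3 - <<'E'
import cv2,pickle,numpy as np
d=pickle.load(open("f_2.pkl","rb"))
a=d["side"]["frame"][130:250,225:325]; b=d["scene"]["frame"][150:250,220:310]
im=np.zeros((480,790,3),np.uint8); im[:,:400]=cv2.resize(a,(400,480),interpolation=2); im[:427,405:789]=cv2.resize(b,(384,427),interpolation=2)
cv2.imwrite("pics/crop2.png",im)
E
```

```text
t: 3.2
tool_pos: [0.5249, 0.0535, 0.1715]
tool_rot: [0.0, 0.171, 0.985, 0.0]
force: [-1.6, 1.0, 0.6]
finger_gap: 0.0
finger_force: 0.9
t 3.2 disp xyz mm 0.2512574133452279 54.320746483796654 171.53746486318656 F [-1.5994  1.0465  0.6229] q [0.0002 0.1708 0.9853 0.    ] j [ 0.1107  0.3184 -0.3563  1.9321  0.1384  0.9142  0.9136]
t: 4.08
tool_pos: [0.5475, 0.0454, 0.1714]
tool_rot: [0.0, 0.171, 0.985, 0.0]
force: [-0.8, -1.6, -0.6]
finger_gap: 0.002
finger_force: 0.0
t 4.075 disp xyz mm 0.17460140688123363 30.299313759606576 171.38119925291653 F [-0.7888 -1.6107 -0.647 ] q [0.0004 0.1709 0.9853 0.    ] j [ 0.1181  0.351  -0.3465  1.8847  0.1465  0.9297  0.9306]
```

View pics/crop2.png

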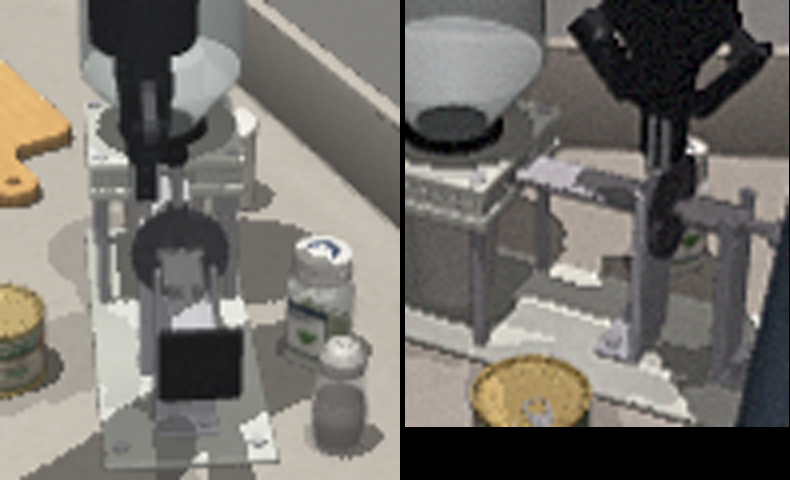

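In the left crop the ball shows at about (174,150), right of the fingertip and nearly above the disc's middle at (180,250). I'll work out the angle by casting rays onto the disc's plane.

```bash
python3 - <<'E'
import pickle
from h import *
D=np.array([.576,.035,0]);X=np.array([.337,.9415,0]);Y=np.array([-.9415,.337,0])
def onx(f,u,v,x):
    c,d=ray(f,u,v);t=(x-(c-D)@X)/(d@X);p=c+t*d;return ((p-D)@Y*1e3).round(1),(p[2]*1e3).round(1)
d0=pickle.load(open("f0.pkl","rb"))["side"];d=pickle.load(open("f_2.pkl","rb"))["side"]
print("ball0",onx(d0,253.8,173.0,0))
print("ball now",onx(d,225+175/4,130+150/4,0),"right edge",onx(d,225+188/4,130+152/4,0))
# disc outline extreme left/right/top in crop
for u,v in((132,245),(228,245),(180,203),(180,297)): print("disc",onx(d,225+u/4,130+v/4,-.004))
g=d["frame"][160:196,255:286].max(2)
for r,row in zip(range(160,196),g): print(r,*["%3d"%k for k in row])
E
```

```text
ball0 (np.float64(48.7), np.float64(194.8))
ball now (np.float64(5.6), np.float64(210.5)) right edge (np.float64(-3.7), np.float64(208.3))
disc (np.float64(37.6), np.float64(135.2))
disc (np.float64(-33.2), np.float64(131.1))
disc (np.float64(2.4), np.float64(168.8))
disc (np.float64(2.2), np.float64(87.5))
160  34  34  31  37  40  44  78  81  81  62  46  47  49  77  77  77  76  75 110  77  33  60 100 100 101 101 100 100 100 219 240
161  30  35  33  45  48  48  82  82  83  59  46  46  56  77  75  75  75  74  69  34  23  45 100 100 102 102 101 101 100 195 241
162  31  35  34  43  43  44  70  71  69  60  43  40  56  76  76  76  74  53  34  25  25  42 100 102 101 101 101 101 101 197 241
163  47  34  34  34  37  37  59  57  57  53  36  35  65  75  66  56  38  29  23  25  25  77 100 102 101 100 102 102 132 162 234
164  82  33  34  31  31  33  52  51  51  43  32  31  45  38  34  30  26  28  25  26  77  99 102 102 102 102 102 103 136 139 143
165 102  54  34  32  32  31  47  48  47  38  32  33  29  24  26  24  26  25  60  97 100 101 103 102 102 103 103 133 137 138 124
166 105  64  32  31  33
[... 3116 characters left out ...]
  60  58  60  57  57  58  57  56  56  55  60  98 101 101 111
191 100 100  96  56  54  54  52  51  52  51  60  61  62  60  52  57  60  63  62  64  67  57  58  59  53  58  52  83 102 102 112
192  99 100  95  52  51  51  52  49  52  78  83  81  86  77  82 112  80  70  81  93  80  58  58  57  56  59  59  89 100  95 110
193 100 100  80  52  53  55  54  54  55  80 103 108 101  95 108 114 106 104 120 120 104  58  57  57  56  58  57  88 100  94 112
194  99 101  95  55  54  56  56  56  55  83 100 117 115 117 118 118 116 116 120 108  68  56  56  57  56  53  52  86 100  95 111
195 101 101  95  54  51  52  53  56  55  59  87 117 118 119 118 118 119 117 118 109  78  54  51  62  50  61  60  98 100 109 113
```

The lever is within about 0.05 rad of upright. I'll nudge it 3 mm more, back off, and go round to the front of the push plate.

```bash
python3 -m inch '[{"dx":-0.006,"dy":0,"dz":0,"ax":0,"ay":0,"az":0,"claw":-1},{"dx":-0.006,"dy":0,"dz":0,"ax":0,"ay":0,"az":0,"claw":-1},{"dx":-0.006,"dy":0,"dz":0,"ax":0,"ay":0,"az":0,"claw":-1},{"dx":0.04,"dy":0,"dz":0,"ax":0,"ay":0,"az":0,"claw":-1},{"dx":0.06,"dy":0,"dz":-0.06,"ax":0,"ay":0,"az":0,"claw":-1},{"dx":0.06,"dy":0,"dz":-0.16,"ax":0,"ay":0,"az":0,"claw":-1},{"dx":0.06,"dy":-0.1,"dz":-0.16,"ax":0,"ay":0,"az":0,"claw":-1},{"dx":0.03,"dy":-0.2,"dz":-0.16,"ax":0,"ay":0,"az":0,"claw":-1},{"dx":-0.02,"dy":-0.3,"dz":-0.16,"ax":0,"ay":0,"az":0,"claw":-1},{"dx":-0.052,"dy":-0.4,"dz":-0.16,"ax":0,"ay":0,"az":0,"claw":-1},{"dx":-0.052,"dy":-0.4,"dz":-0.16,"ax":0,"ay":0,"az":0,"claw":-1},{"dx":-0.052,"dy":-0.4,"dz":-0.04,"ax":0,"ay":0,"az":0,"claw":-1},{"dx":-0.052,"dy":-0.4,"dz":0.04,"ax":0,"ay":0,"az":0,"claw":-1},{"dx":-0.052,"dy":-0.4,"dz":0.082,"ax":0,"ay":0,"az":0,"claw":-1},{"dx":-0.052,"dy":-0.4,"dz":0.082,"ax":0,"ay":0,"az":0,"claw":-1},{"dx":-0.052,"dy":-0.4,"dz":0.082,"ax":0,"ay":0,"az":0,"claw":-1}]'; python3 look.py 3
python3 - <<'E'
import cv2,pickle,numpy as np
d=pickle.load(open("f_3.pkl","rb"))
a=d["side"]["frame"][130:250,225:325]; b=d["scene"]["frame"][150:250,220:310]
im=np.zeros((480,790,3),np.uint8); im[:,:400]=cv2.resize(a,(400,480),interpolation=2); im[:427,405:789]=cv2.resize(b,(384,427),interpolation=2)
cv2.imwrite("pics/crop3.png",im)
E
```

```text
t: 6.22
tool_pos: [0.5054, -0.1511, 0.1314]
tool_rot: [0.001, 0.17, 0.985, 0.0]
force: [-0.4, 0.1, -0.5]
finger_gap: 0.001
finger_force: 0.0
t 6.225 disp xyz mm -198.97484665080256 3.7690569221262904 131.3660638822881 F [-0.3845  0.1332 -0.5385] q [0.001  0.1704 0.9854 0.0001] j [ 0.3952  0.3564 -0.2274  1.9766  0.1077  0.8179  1.3363]
```

View pics/crop3.png

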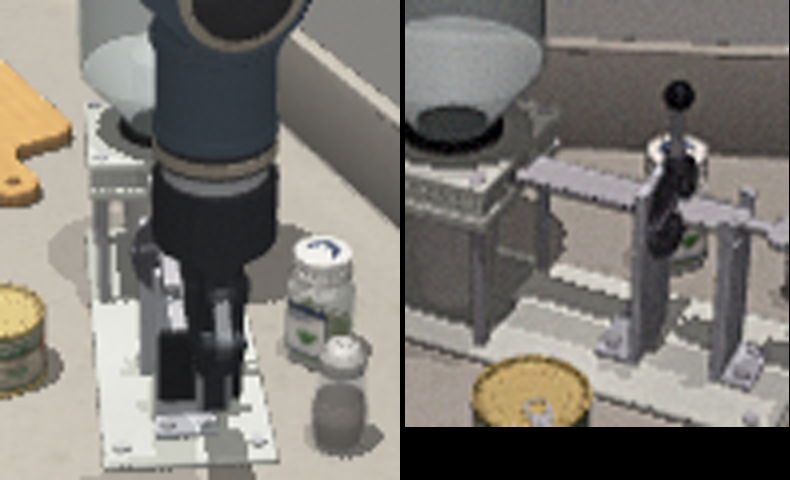

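The scene crop shows the lever upright, with the ball at (679,95) above the disc, and the slot in line with the bar near (672,205). Next I push the plate in gently.

```bash
python3 -m inch '[{"dx":0,"dy":0.025,"dz":0,"ax":0,"ay":0,"az":0,"claw":-1},{"dx":0,"dy":0.045,"dz":0,"ax":0,"ay":0,"az":0,"claw":-1},{"dx":0,"dy":0.055,"dz":0,"ax":0,"ay":0,"az":0,"claw":-1},{"dx":0,"dy":0.063,"dz":0,"ax":0,"ay":0,"az":0,"claw":-1},{"dx":0,"dy":0.071,"dz":0,"ax":0,"ay":0,"az":0,"claw":-1},{"dx":0,"dy":0.08,"dz":0,"ax":0,"ay":0,"az":0,"claw":-1},{"dx":0,"dy":0.09,"dz":0,"ax":0,"ay":0,"az":0,"claw":-1},{"dx":0,"dy":0.1,"dz":0,"ax":0,"ay":0,"az":0,"claw":-1}]'; python3 look.py
python3 -m inch '[{"dx":0,"dy":0.01,"dz":0,"ax":0,"ay":0,"az":0,"claw":-1},{"dx":0,"dy":0.02,"dz":0,"ax":0,"ay":0,"az":0,"claw":-1},{"dx":0,"dy":0.03,"dz":0,"ax":0,"ay":0,"az":0,"claw":-1},{"dx":0,"dy":0.04,"dz":0,"ax":0,"ay":0,"az":0,"claw":-1},{"dx":0,"dy":0.05,"dz":0,"ax":0,"ay":0,"az":0,"claw":-1},{"dx":0,"dy":0.05,"dz":0,"ax":0,"ay":0,"az":0,"claw":-1}]'; python3 look.py
```

```text
t: 7.38
tool_pos: [0.5214, -0.1045, 0.1303]
tool_rot: [0.0, 0.171, 0.985, -0.0]
force: [-0.3, -2.6, 0.9]
finger_gap: 0.003
finger_force: 1.6
t 7.375 disp xyz mm -149.72317049163192 4.428160644277817 130.3017387189772 F [-0.3157 -2.5973  0.9132] q [ 0.0001  0.1711  0.9853 -0.0001] j [ 0.3126  0.366  -0.2407  1.9661  0.1169  0.8224  1.2346]
t: 8.12
tool_pos: [0.5299, -0.0798, 0.1303]
tool_rot: [0.0, 0.17, 0.985, 0.001]
force: [-0.5, -0.7, -1.0]
finger_gap: -0.003
finger_force: 0.3
t 8.125 disp xyz mm -123.60784456873387 4.683583603818134 130.31642694665723 F [-0.5293 -0.655  -1.0168] q [0.0001 0.1704 0.9854 0.0006] j [ 0.2709  0.3726 -0.2481  1.9564  0.1203  0.8263  1.1857]
```

```bash
python3 -m inch '[{"dx":0,"dy":0.007,"dz":0,"ax":0,"ay":0,"az":0,"claw":-1},{"dx":0,"dy":0.014,"dz":0,"ax":0,"ay":0,"az":0,"claw":-1},{"dx":0,"dy":0.02,"dz":0,"ax":0,"ay":0,"az":0,"claw":-1},{"dx":0,"dy":0.024,"dz":0,"ax":0,"ay":0,"az":0,"claw":-1},{"dx":0,"dy":0.028,"dz":0,"ax":0,"ay":0,"az":0,"claw":-1}]'; python3 look.py
python3 -m inch '[{"dx":0,"dy":0.003,"dz":0,"ax":0,"ay":0,"az":0,"claw":-1},{"dx":0,"dy":0.005,"dz":0,"ax":0,"ay":0,"az":0,"claw":-1}]'; python3 look.py 4
```

```text
t: 8.75
tool_pos: [0.5343, -0.0677, 0.1303]
tool_rot: [-0.0, 0.171, 0.985, -0.0]
force: [-1.1, -2.9, 0.9]
finger_gap: 0.0
finger_force: 1.5
t 8.75 disp xyz mm -110.74563001653247 4.641338377485233 130.29321621646338 F [-1.1346 -2.856   0.903 ] q [-0.0001  0.1709  0.9853 -0.    ] j [ 0.2485  0.3769 -0.2504  1.9501  0.124   0.8294  1.1583]
t: 9.0
tool_pos: [0.535, -0.0658, 0.1303]
tool_rot: [-0.0, 0.171, 0.985, -0.0]
force: [-1.5, -4.8, 1.9]
finger_gap: -0.003
finger_force: 2.6
t 9.0 disp xyz mm -108.6975024841694 4.616487206267375 130.30254487101234 F [-1.4931 -4.7749  1.9448] q [-0.0002  0.1709  0.9853 -0.0003] j [ 0.2446  0.3776 -0.2506  1.9489  0.125   0.8302  1.1535]
```

```bash
for i in 1 2 3; do :; done; python3 -m inch '[{"dx":0,"dy":0.002,"dz":0,"ax":0,"ay":0,"az":0,"claw":-1},{"dx":0,"dy":0.003,"dz":0,"ax":0,"ay":0,"az":0,"claw":-1}]'; python3 -m inch '[{"dx":0,"dy":0.002,"dz":0,"ax":0,"ay":0,"az":0,"claw":-1},{"dx":0,"dy":0.003,"dz":0,"ax":0,"ay":0,"az":0,"claw":-1}]'; python3 look.py
```

```text
t: 9.4
tool_pos: [0.5351, -0.0657, 0.1303]
tool_rot: [-0.001, 0.171, 0.985, -0.001]
force: [-3.2, -7.1, 2.7]
finger_gap: -0.002
finger_force: 4.0
t: 9.65
tool_pos: [0.535, -0.0657, 0.1303]
tool_rot: [-0.001, 0.172, 0.985, -0.002]
force: [-4.8, -10.1, 3.6]
finger_gap: 0.003
finger_force: 5.4
t 9.65 disp xyz mm -108.62129153903422 4.6633458365741545 130.28167585953122 F [ -4.7882 -10.0925   3.6333] q [-0.001   0.1719  0.9851 -0.002 ] j [ 0.2409  0.3782 -0.2485  1.9478  0.128   0.8329  1.1479]
```

At x = −108.6 mm the force rises while the position stays fixed, so the bar is at its stop. I'll back off and return to the +y side of the lever.

```bash
python3 -m inch '[{"dx":0,"dy":-0.03,"dz":0,"ax":0,"ay":0,"az":0,"claw":-1},{"dx":0,"dy":-0.06,"dz":0,"ax":0,"ay":0,"az":0,"claw":-1},{"dx":0,"dy":-0.06,"dz":-0.1,"ax":0,"ay":0,"az":0,"claw":-1},{"dx":0.05,"dy":-0.06,"dz":-0.2,"ax":0,"ay":0,"az":0,"claw":-1},{"dx":0.11,"dy":-0.04,"dz":-0.26,"ax":0,"ay":0,"az":0,"claw":-1},{"dx":0.11,"dy":0.06,"dz":-0.26,"ax":0,"ay":0,"az":0,"claw":-1},{"dx":0.11,"dy":0.14,"dz":-0.26,"ax":0,"ay":0,"az":0,"claw":-1},{"dx":0.11,"dy":0.212,"dz":-0.26,"ax":0,"ay":0,"az":0,"claw":-1},{"dx":0.11,"dy":0.212,"dz":-0.26,"ax":0,"ay":0,"az":0,"claw":-1},{"dx":0.11,"dy":0.212,"dz":-0.17,"ax":0,"ay":0,"az":0,"claw":-1},{"dx":0.11,"dy":0.212,"dz":-0.084,"ax":0,"ay":0,"az":0,"claw":-1},{"dx":0.11,"dy":0.212,"dz":-0.084,"ax":0,"ay":0,"az":0,"claw":-1}]'; python3 look.py
python3 -m inch '[{"dx":-0.03,"dy":0,"dz":0,"ax":0,"ay":0,"az":0,"claw":-1},{"dx":-0.055,"dy":0,"dz":0,"ax":0,"ay":0,"az":0,"claw":-1},{"dx":-0.067,"dy":0,"dz":0,"ax":0,"ay":0,"az":0,"claw":-1},{"dx":-0.079,"dy":0,"dz":0,"ax":0,"ay":0,"az":0,"claw":-1},{"dx":-0.091,"dy":0,"dz":0,"ax":0,"ay":0,"az":0,"claw":-1},{"dx":-0.103,"dy":0,"dz":0,"ax":0,"ay":0,"az":0,"claw":-1}]'; python3 look.py
```

```text
t: 11.15
tool_pos: [0.5175, 0.0542, 0.1696]
tool_rot: [-0.004, 0.171, 0.985, -0.001]
force: [-0.0, -0.1, 0.5]
finger_gap: 0.0
finger_force: 0.0
t 11.15 disp xyz mm -1.6766683873423178 61.546637425375856 169.56147681666903 F [-0.0221 -0.0958  0.5033] q [-0.0035  0.1715  0.9852 -0.001 ] j [ 0.1066  0.3128 -0.3539  1.9451  0.134   0.9137  0.9117]
t: 11.9
tool_pos: [0.5684, 0.0384, 0.1721]
tool_rot: [-0.001, 0.171, 0.985, -0.0]
force: [-2.0, 0.3, -0.7]
finger_gap: 0.001
finger_force: 1.0
t 11.9 disp xyz mm 0.687993867650919 8.302173010857128 172.1425835425052 F [-2.0173  0.2792 -0.7181] q [-0.0006  0.1708  0.9853 -0.    ] j [ 0.121   0.3808 -0.335   1.8372  0.1504  0.9494  0.9478]
```

The push force is about 2 N and the disc is turning freely, so I'll carry on to about −0.72 rad.

```bash
python3 -m inch '[{"dx":-0.01,"dy":0,"dz":0,"ax":0,"ay":0,"az":0,"claw":-1},{"dx":-0.02,"dy":0,"dz":0,"ax":0,"ay":0,"az":0,"claw":-1},{"dx":-0.03,"dy":0,"dz":0,"ax":0,"ay":0,"az":0,"claw":-1},{"dx":-0.04,"dy":0,"dz":0,"ax":0,"ay":0,"az":0,"claw":-1},{"dx":-0.05,"dy":0,"dz":0,"ax":0,"ay":0,"az":0,"claw":-1},{"dx":-0.06,"dy":0,"dz":0,"ax":0,"ay":0,"az":0,"claw":-1},{"dx":-0.06,"dy":0,"dz":0,"ax":0,"ay":0,"az":0,"claw":-1}]'; python3 look.py
python3 -m inch '[{"dx":0.05,"dy":0,"dz":0,"ax":0,"ay":0,"az":0,"claw":-1},{"dx":0.12,"dy":0,"dz":-0.06,"ax":0,"ay":0,"az":0,"claw":-1},{"dx":0.2,"dy":0,"dz":-0.16,"ax":0,"ay":0,"az":0,"claw":-1},{"dx":0.2,"dy":0,"dz":-0.24,"ax":0,"ay":0,"az":0,"claw":-1},{"dx":0.2,"dy":0,"dz":-0.24,"ax":0,"ay":0,"az":0,"claw":-1}]'; python3 look.py 5
python3 - <<'E'
import cv2,pickle,numpy as np
d=pickle.load(open("f_5.pkl","rb"))
a=d["side"]["frame"][130:250,225:325]; b=d["scene"]["frame"][150:250,220:310]
im=np.zeros((480,790,3),np.uint8); im[:,:400]=cv2.resize(a,(400,480),interpolation=2); im[:427,405:789]=cv2.resize(b,(384,427),interpolation=2)
cv2.imwrite("pics/crop5.png",im)
E
```

```text
t: 12.78
tool_pos: [0.5978, 0.0279, 0.1725]
tool_rot: [0.001, 0.171, 0.985, 0.0]
force: [-0.5, 0.7, 0.4]
finger_gap: -0.003
finger_force: 0.0
t 12.775 disp xyz mm 0.6592968812755983 -22.867101986891196 172.46482784388544 F [-0.509   0.6946  0.3729] q [0.0007 0.1711 0.9853 0.0001] j [ 0.1286  0.4219 -0.3241  1.7724  0.159   0.9714  0.968 ]
t: 13.4
tool_pos: [0.5048, 0.0625, 0.2964]
tool_rot: [0.005, 0.171, 0.985, 0.001]
force: [0.1, -0.3, -0.0]
finger_gap: 0.003
finger_force: 0.0
t 13.4 disp xyz mm 1.8956916712898915 76.34269291773171 296.4064091114705 F [ 0.087  -0.3042 -0.0217] q [0.0047 0.1707 0.9853 0.001 ] j [ 0.1266  0.1589 -0.3768  1.8233  0.0656  1.1619  0.9562]
```

View pics/crop5.png

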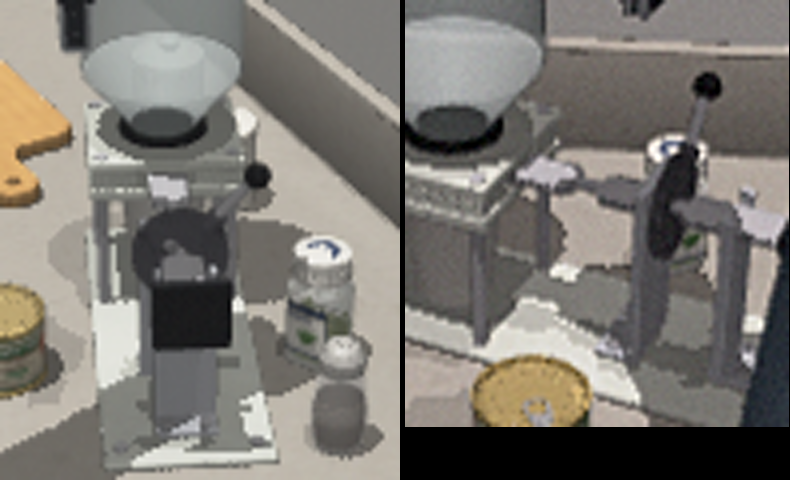

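The lever now leans to −y, with the ball at (258,175) left and (707,86) right. The plate has moved in to (152..230, 283..347), and the jar and shaker are where they were. I'll check the numbers.

```bash
python3 - <<'E'
import pickle
from h import *
D=np.array([.576,.035,0]);X=np.array([.337,.9415,0]);Y=np.array([-.9415,.337,0])
d=pickle.load(open("f_5.pkl","rb"));S,C=d["side"],d["scene"]
p,e=tri(ray(S,225+258/4,130+175/4),ray(C,220+(707-405)/4.27,150+86/4.27))
print(p,e,(p-D)@X,(p-D)@Y)
for u,v,z in((152,284,.159),(230,281,.159),(153,348,.103),(230,344,.103)):
    q=onz(S,225+u/4,130+v/4,z);print((q-D)@X,(q-D)@Y)
E
```

```text
[0.62636517 0.015711   0.18560194] [0.001691531385731705, 0.001691531385731809] -0.0011875259657587274 -0.053919202212504756
-0.09459748573225905 0.03042204607986092
-0.09577061423377782 -0.022913398569318413
-0.09044443654322952 0.029726832257486912
-0.09048321143229489 -0.024479114943479145
```

The ball position gives about −0.75 rad, and the plate's outer face is about 95 mm before the disc, which is home. The robot is clear, so I'm handing in.

```bash
python3 -c "
from workcell import robot
print(robot.sign_off())"
```

```text
the job is handed in; nothing more can be done
None
```

The gate is shut and locked, and the job is handed in: the bar is fully home (plate face about 95 mm before the disc), the lever is over to about −0.75 rad on the −y side, and it took about 13.5 s of the 56 s allowed.

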